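# Put the rhodochrosite slice away in the push-release specimen tray

## Task

Lift the pink stone slice out of its wooden slot stand and lay it down flat on the cork mat, letting go of it there. Then press the release bar on top of the specimen case so that its tray springs out, take the slice up again by its edges and lay it flat in the tray. Push the tray home until it clicks and stays shut with the slice inside; never drop the slice from a height, and leave the other things on the shelf where they are.

Things in the scene. Friction and masses are not known exactly. Their poses are not given: they have to be found in the camera images.
- slice: polished pink stone slice, a flat plate with round bands, 12 x 90 x 66 mm (its own x, y, z), 0.2 to 0.32 kg. At the start it stands upright in the stand's slot. Origin: middle of its bottom edge as it stands; x across its thickness, y along its 90 mm length, z up its 66 mm height. Lying flat, its x axis is vertical (either face may be up)
- slice_center (a point): the middle of the slice (33 mm from its origin along its z); axes as the slice's
- stand: wooden slot stand, fixed, foot 64 x 110 x 8 mm, with two rails (each 14 mm thick, 100 mm long, tops 26 mm above the shelf) that leave a slot 13 mm wide along its y; the slot's floor is 8 mm above the shelf, so the standing slice's top edge is 74 mm above the shelf. Origin: centre of its underside; x across the slot, y along it
- mat: flat cork mat, fixed, 180 x 160 x 4 mm (x, y, z). Origin: centre of its underside. The cork mat and the stand lie to the left and right, either way round
- case: grey specimen case, fixed, 170 mm deep (x), 160 mm wide (y), 85 mm high, with one tray and a steel release bar on its top. Origin: centre of its underside; its front faces its own -x and the tray comes out to -x. It stands near the middle, turned up to 15 degrees either way
- tray (a joint): how far the tray is out, m: 0 latched, 0.13 fully out, -0.004 hard stop behind the latch. A damped spring drives it out (5 N shut, 2.4 N out, in about 0.5 s). Pushed home, it meets the latch's ramp over the last 17 mm and needs about 11 N, more if pushed fast; at about 0.002 the latch clicks over and then holds it at 0. Pushed less far it springs out again: push on to the hard stop
- tray_floor (a point): centre of the tray's inner floor (top face), 22 mm above the shelf; moves with the tray; axes as the case's. Inside 127 mm (x) by 126 mm (y), side and back walls 18 mm high, 3 mm thick; with the tray fully out its back 2 mm are still under the case's roof, whose lip is 62 mm above the shelf
- tray_front (a point): middle of the tray's front panel, on its outer face, 37 mm above the shelf; the panel is 156 mm wide and 16 mm thick and reaches from 14 to 60 mm above the shelf. When latched its outer face stands 16 mm in front of the case's front, 101 mm from the case's origin. It moves with the tray; push it along the case's +x
- release (a joint): how far the release bar is pressed, m: 0 up, 0.009 fully down. Spring: 2.5 N at first, 8 N fully down; the tray is freed at 5 to 8 mm
- release_top (a point): centre of the release bar's top face, 97 mm above the shelf (12 mm above the case's top). The bar is 36 mm (x) by 84 mm (y); press it straight down
- barrel: bystander: grey plastic tumbler barrel, upright, 120 mm across, 142 mm high, with a bolt-down lid; loose; origin at the centre of its underside
- caliper: bystander: stainless steel caliper lying flat, 200 x 60 x 10 mm, loose, close in front of the robot; origin below the middle of its beam, its x along the beam
- loupe_stand: bystander: dark wooden loupe stand, 80 mm foot, 127 mm high, loose; origin at the centre of its underside
- saucer: bystander: ceramic saucer, 128 mm across, with three agate eggs stuck on it, 37 mm high, loose; origin at the centre of its underside
- pick_holder: bystander: red plastic block 70 x 70 x 70 mm with three picks, 130 mm high in all, loose; origin at the centre of its underside
- grit_jar: bystander: clear jar, 72 mm across, 95 mm high, loose; origin at the centre of its underside

How it is judged:
By the outcome, as a careful person would: the job done as asked, in the order asked, and still so for the second after the job is handed in, with the robot touching nothing.
It also fails if it takes over 72 s, if anything falls off the work surface, if the arm or the gripper's body presses on something with over 40 N, if the wrist force passes 120 N, or if a joint passes its speed limit or range.

## Robot

A 6-joint arm with a two-finger parallel gripper is mounted at the origin on the work surface. World frame = base frame: x ahead of the robot, y to its left, z up, the work surface at z = 0. Lengths are in m, angles in rad, forces in N, time in s.
With the tool pointing down it reaches from about 0.35 to 0.775 m from the base axis. Payload 7.3 kg.
Tool frame: the origin (TCP) lies between the finger pads; the fingertips stand 11 mm ahead of it and the grasp point (between the pads) lies 8 mm behind it; z points along the fingers, y is the line along which they close (so a half turn about z gives the same grasp; the last joint's range is limited). The gripper opens to 92 mm and grips with 3 to 60 N. Pads are 19 mm wide; open, the fingers measure 130 mm over their backs; the gripper's body (75 mm by 190 mm) begins 47 mm behind the grasp point.
Start: joints at [1.019, 0.342, 1.524, -0, 1.275, -0.146], TCP at [0.207, 0.482, 0.238] pointing down, gripper open.
Joint ranges: [-2.53, 2.53], [-0.77, 2.02], [0.04, 2.7], [-1, 4.14], [0.28, 2.66], [-3.11, 3.11]. Speed limits (rad/s): [2.57, 2.57, 3.14, 3.14, 3.14, 3.14].

## Interface

Orientations are given as a unit quaternion [w, x, y, z].
In Python, from rig import observe, snapshot, close_job gives the robot as it stands.
- The arm moves only by the tool step_arm, never from a script. Its argument "motion" is a list of rows, each a list of 2 entries, a list of its own where there are three numbers: the shift along the tool's x, y, z in cm, then the turn about the tool's z in rad. A call has 1 to 12 rows; each row is the pose to reach, as a shift and turn from the pose commanded when the call began, along the tool's axes at that moment; what a row does not reach only later rows make up. A row lasts 1/10 s, in which the tool goes at most 50 mm and 8.59 degrees, less where a joint would pass 70% of its speed; a pose out of reach is approached as far as the arm can. A call with a gripper value outside its range is refused whole. "fingers" is the finger opening in cm, from 0 to 9.18, set as the call begins (left out, the last holds). The fingers move at their own pace and stop on an object; the grip force is fixed at half the most. Time passes only in rows, so rows that repeat a pose let the fingers close. It gives the time, the measured TCP pose, the force, the opening and the grip force at its end, in the units of the state.
- observe(): the state, without advancing time (a new reading comes with each control period).
- snapshot(name): name is "scene" or "top" or "wrist"; returns a dict with "color" (480x640x3 uint8, red, green, blue), "vertical_fov" (degrees; the focal length in pixels is half the picture's height over the tangent of half this angle, whatever the lens; pixels are square), "cx", "cy" (the principal point, pixels), "D" ([k1, k2, p1, p2, k3] as OpenCV has them; the pictures are not rectified), "camera_from_world" (4x4, takes a point from world to camera coordinates). Camera axes: x right, y down, z forward; pixel columns grow to the right and rows downward; lengths in m; the calibration is good to about 2 mm. A picture is of the moment at which its call begins. There is no depth.
- close_job(): hands the job in; it is judged then, once.
The state is a dict: "time_s": time; "q": joint angles; "qvel": joint speeds; "joint_torque": joint torques, N m; "tool_pos": TCP position; "ee_rot": TCP orientation; "ft_force": force on the tool from outside, world axes, zero at the start; "ft_torque": the same for the moment, N m; "width": finger opening in m; "gripper_force": force on a finger pad.
Only numpy, scipy, OpenCV 4.12 (cv2) and the standard library are available. Lean on these libraries where they do the work, as an engineer would, in place of code of your own. Each camera call takes 0.05 s, during which the arm holds its last target. There are 200 camera calls.

## Working session

There is one attempt and no reset: what is moved stays moved. The work goes in short steps, Python scripts to look and compute and a tool call to move; the robot and the scene stay as the last step left them, time stands still between calls to the robot, and variables do not carry over. Pictures are saved under pics/ and viewed, at most 10 in all, crops included, and the job is handed in when it is done.

Besides the shell and the picture viewer there is one more tool, called after "Emit:" as a command line: name --argument value ..., lists and objects as JSON in quotes. step_arm: Moves the arm, as the interface text tells. Its arguments: {"type":"object","properties":{"motion":{"type":"array"},"fingers":{"type":"number"}},"required":["motion"]}

```bash
ls; mkdir -p pics
python3 - <<'E'
from rig import observe,snapshot
import cv2,numpy as np
o=observe();print({k:np.round(v,3).tolist() for k,v in o.items()})
for n in("scene","top"):
    s=snapshot(n);cv2.imwrite(f"pics/{n}0.png",s["color"][:,:,::-1]);print(n,s["vertical_fov"],s["cx"],s["cy"],s["D"],np.round(s["camera_from_world"],4).tolist())
E
```

```text
pics
{'time_s': 0.0, 'q': [1.019, 0.343, 1.525, -0.0, 1.275, -0.146], 'qvel': [0.001, -0.0, 0.001, -0.001, -0.001, -0.001], 'joint_torque': [0.0, -43.125, -24.422, 0.072, 0.056, -0.0], 'tool_pos': [0.207, 0.482, 0.237], 'ee_rot': [-0.0, 0.202, 0.979, -0.001], 'ft_force': [0.973, -0.573, -0.627], 'ft_torque': [0.06, -0.015, 0.007], 'gripper_force': 0.0, 'width': 0.092}
scene 50.108856582702906 318.0947425757223 241.87109107958528 [-0.04105156  0.          0.          0.          0.        ] [[0.4446, 0.8955, 0.0204, -0.2505], [0.5097, -0.2342, -0.8278, -0.2099], [-0.7365, 0.3785, -0.5606, 1.6509], [0.0, 0.0, 0.0, 1.0]]
top 44.33053751242842 323.01911940097654 243.85250014037692 [-0.13994624  0.          0.          0.          0.        ] [[0.0235, -0.9995, 0.0222, -0.0416], [-0.9889, -0.0265, -0.1465, 0.5611], [0.147, -0.0185, -0.989, 1.5741], [0.0, 0.0, 0.0, 1.0]]
```

View pics/scene0.png

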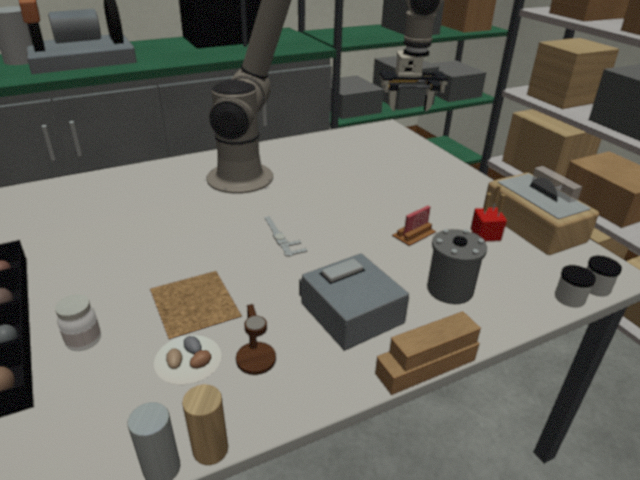

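View pics/top0.png

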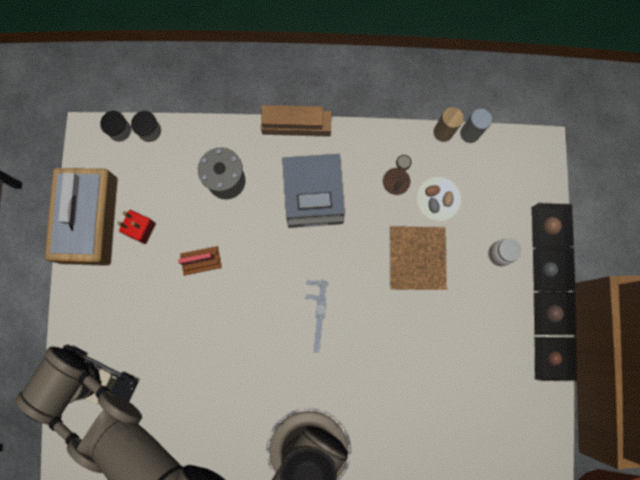

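Top view: stand about (200,260) with the slice at (196,257), case (314,190), release bar (314,201), mat (418,258). Scene view: slice (417,219), case (352,297), mat (195,302). I'll enlarge both.

```bash
cat > h.py <<'E'
import numpy as np,cv2,pickle
from rig import observe,snapshot
def take(n,f):
    s=snapshot(n);s["o"]=observe();pickle.dump(s,open(f"pics/{f}.pkl","wb"));cv2.imwrite(f"pics/{f}.png",s["color"][:,:,::-1]);return s
def load(f): return pickle.load(open(f"pics/{f}.pkl","rb"))
def K(s):
    f=240/np.tan(np.radians(s["vertical_fov"])/2);return np.array([[f,0,s["cx"]],[0,f,s["cy"]],[0,0,1.]])
def ray(s,p):
    u=cv2.undistortPoints(np.array([[p]],float),K(s),np.array(s["D"]))[0,0]
    T=np.array(s["camera_from_world"]);R=T[:3,:3]
    return -R.T@T[:3,3],R.T@np.r_[u,1]
def onz(s,p,z):
    c,d=ray(s,p);return c+d*(z-c[2])/d[2]
def tri(*sp):
    A=0;b=0
    for s,p in sp:
        c,d=ray(s,p);d=d/np.linalg.norm(d);M=np.eye(3)-np.outer(d,d);A=A+M;b=b+M@c
    return np.linalg.solve(A,b)
def proj(s,P):
    T=np.array(s["camera_from_world"]);return cv2.projectPoints(np.array(P,float).reshape(-1,1,3),cv2.Rodrigues(T[:3,:3])[0],T[:3,3],K(s),np.array(s["D"]))[0].reshape(-1,2)
def crop(s,x0,y0,x1,y1,k,f):
    cv2.imwrite(f"pics/{f}.png",cv2.resize(s["color"][y0:y1,x0:x1,::-1],None,fx=k,fy=k,interpolation=cv2.INTER_CUBIC))
E
python3 - <<'E'
from h import *
t=take("top","top1");s=take("scene","scene1")
a=np.vstack([cv2.resize(t["color"][140:300,170:370],None,fx=4,fy=4,interpolation=2)[:,:,::-1][:640]])
# one composite: top stand, top case, scene stand, scene case
def z(s,x,y,w,h,k): return cv2.resize(s["color"][y:y+h,x:x+w,::-1],(w*k,h*k),interpolation=2)
A=np.hstack([z(t,170,235,66,50,6),z(t,275,145,80,60,5)[:300,:400]])
B=np.hstack([z(s,385,198,66,50,6),z(s,290,250,132,100,3)[:300,:400]])
w=min(A.shape[1],B.shape[1]);cv2.imwrite("pics/c1.png",np.vstack([A[:,:w],B[:,:w]]));print(A.shape,B.shape)
print(onz(t,(200,260),.03),onz(t,(418,258),.004),onz(t,(314,201),.097))
E
```

```text
(300, 796, 3) (300, 792, 3)
[0.50965623 0.31029732 0.03      ] [ 0.53448131 -0.296797    0.004     ] [6.69112059e-01 4.43430042e-04 9.70000000e-02]
```

View pics/c1.png

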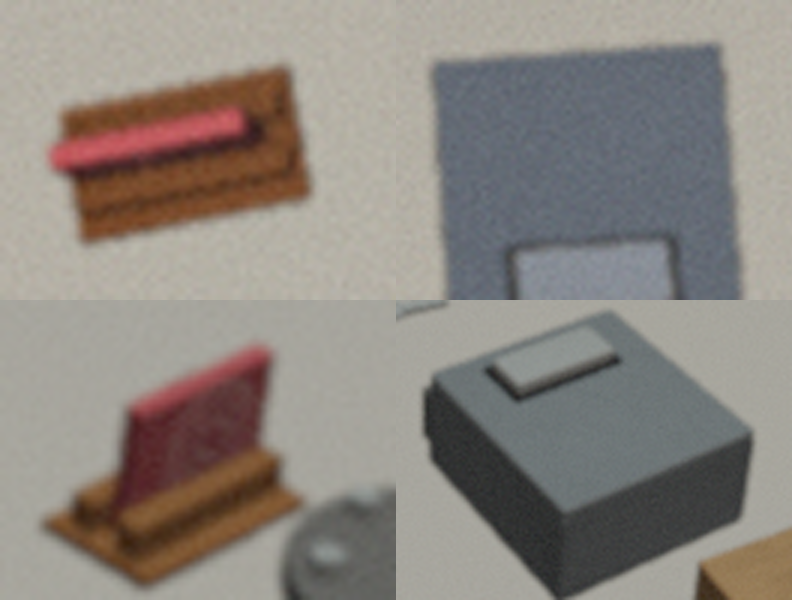

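Composite: slice top edge runs from (55,157) to (245,120) in the top panel and from (132,412) to (263,350) in the scene panel. The case corners and bar are clear.

Run:
```python
from h import *
t=load("top1");s=load("scene1")
T=lambda x,y:(t,(170+x/6,235+y/6));S=lambda x,y:(s,(385+x/6,198+(y-300)/6))
Tc=lambda x,y:(t,(275+(x-396)/5,145+y/5));Sc=lambda x,y:(s,(290+(x-396)/3,250+(y-300)/3))
np.set_printoptions(precision=4,suppress=True)
a=tri(T(57,157),S(134,410));b=tri(T(243,120),S(264,350));print(a,b,(a+b)/2,np.linalg.norm(a-b),np.degrees(np.arctan2(*(a-b)[:2][::-1])))
p=tri(Tc(435,62),Sc(750,432));q=tri(Tc(720,45),Sc(562,514));print(p,q,np.linalg.norm(p-q))
```

```text
[0.489  0.3392 0.0411] [0.5335 0.2958 0.0979] [0.5112 0.3175 0.0695] 0.08418431752794052 135.70273287722358
[0.7935 0.0899 0.0798] [ 0.8084 -0.0661  0.0782] 0.1567138745975685
```

Run:
```python
from h import *
t=load("top1");s=load("scene1")
T=lambda x,y:(t,(170+x/6,235+y/6));S=lambda x,y:(s,(385+x/6,198+(y-300)/6))
np.set_printoptions(precision=4,suppress=True)
a=tri(T(57,157),S(264,350));b=tri(T(243,120),S(134,410));d=a-b;print(a,b,(a+b)/2,np.linalg.norm(d),"yaw of length",np.degrees(np.arctan2(d[1],d[0])))
o=observe()
from scipy.spatial.transform import Rotation as R
r=R.from_quat(np.roll(o["ee_rot"],-1)).as_matrix();print(r)
m=(a+b)/2;print("to above slice, tool cm",r.T@(np.r_[m[:2],.22]-o["tool_pos"])*100)
```

```text
[0.5016 0.3602 0.0687] [0.5206 0.2768 0.0687] [0.5111 0.3185 0.0687] 0.08552784695591567 yaw of length 102.78507328858447
[[-0.9188  0.3948 -0.0005]
 [ 0.3948  0.9188 -0.0007]
 [ 0.0001 -0.0009 -1.    ]]
to above slice, tool cm [-34.3918  -3.0373   1.7319]
```

Emit:
step_arm --motion '[[[-34.4,-3.0,0],0.94],[[-34.4,-3.0,0],0.94],[[-34.4,-3.0,0],0.94],[[-34.4,-3.0,0],0.94],[[-34.4,-3.0,0],0.94],[[-34.4,-3.0,0],0.94],[[-34.4,-3.0,0],0.94],[[-34.4,-3.0,0],0.94],[[-34.4,-3.0,0],0.94],[[-34.4,-3.0,0],0.94]]'

```text
time_s: 1.2
tool_pos: [0.5104, 0.3196, 0.2376]
ee_rot: [-0.0, 0.623, 0.782, -0.0]
ft_force: [0.7, -0.5, 0.3]
width: 0.0917
gripper_force: 0.0
```

Run:
```python
from h import *
np.set_printoptions(precision=4,suppress=True)
w=take("wrist","w1");print(w["o"]["tool_pos"],w["o"]["q"],w["camera_from_world"],proj(w,[.511,.3185,.074]))
```

```text
[0.5102 0.3199 0.2378] [0.4326 0.4856 1.2982 0.0004 1.3582 0.2057] [[ 0.9747  0.2236 -0.0006 -0.5682]
 [ 0.2165 -0.9431  0.2525  0.1591]
 [ 0.0559 -0.2462 -0.9676  0.4393]
 [ 0.      0.      0.      1.    ]] [[316.7504 219.845 ]]
```

View pics/w1.png

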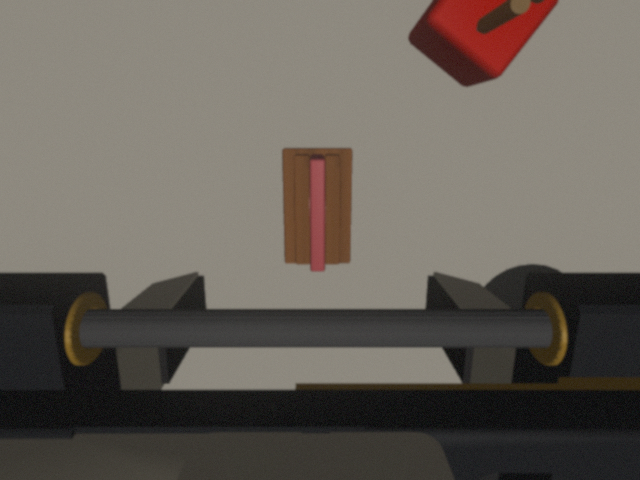

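The wrist view shows the slice's top edge from (317.5,157) at the far end to (317.5,270) at the near end, 16 px wide. The stand spans columns 283–351.

Run:
```python
from h import *
np.set_printoptions(precision=4,suppress=True)
w=load("w1");t=load("top1")
from scipy.spatial.transform import Rotation as R
a=tri((w,(317.5,157)),(t,(170+57/6,235+157/6)));b=tri((w,(317.5,270)),(t,(170+243/6,235+120/6)));print("tri",a,b)
a=onz(w,(317.5,157),.074);b=onz(w,(317.5,270),.074);d=a-b;m=(a+b)/2;yaw=np.degrees(np.arctan2(d[1],d[0]));print(a,b,m,np.linalg.norm(d),yaw)
o=w["o"];r=R.from_quat(np.roll(o["ee_rot"],-1)).as_matrix();print(r[:,1],"tool y yaw",np.degrees(np.arctan2(r[1,1],r[0,1])))
print(r.T@(np.r_[m[:2],.046]-o["tool_pos"])*100)
```

```text
tri [0.5021 0.3636 0.0471] [0.5207 0.2756 0.0656]
[0.5007 0.3656 0.074 ] [0.5209 0.2784 0.074 ] [0.5108 0.322  0.074 ] 0.0894315390975948 102.99517909833385
[ 0.9744  0.2249 -0.0005] tool y yaw 12.994863155294423
[ 0.1852  0.1113 19.1792]
```

Emit:
step_arm --motion '[[[0.2,0.1,4],0],[[0.2,0.1,8],0],[[0.2,0.1,12],0],[[0.2,0.1,15],0],[[0.2,0.1,17.5],0],[[0.2,0.1,19],0],[[0.2,0.1,19.5],0],[[0.2,0.1,19.5],0],[[0.2,0.1,19.5],0]]' --fingers 5

```text
time_s: 2.15
tool_pos: [0.5122, 0.322, 0.0439]
ee_rot: [0.0, 0.623, 0.782, 0.001]
ft_force: [0.4, 0.7, -0.7]
width: 0.0501
gripper_force: 0.0
```

Emit:
step_arm --motion '[[[0,0,0],0],[[0,0,0],0],[[0,0,0],0],[[0,0,0],0],[[0,0,0],0],[[0,0,0],0],[[0,0,0],0],[[0,0,0],0]]' --fingers 0

```text
time_s: 2.95
tool_pos: [0.5117, 0.3211, 0.0427]
ee_rot: [-0.0, 0.623, 0.782, -0.0]
ft_force: [-1.7, -0.6, 2.5]
width: 0.0119
gripper_force: 30.0
```

Emit:
step_arm --motion '[[[0,0,-0.5],0],[[0,0,-2],0],[[0,0,-4],0],[[0,0,-7],0],[[0,0,-10],0],[[0,0,-11.5],0],[[0,0,-12],0],[[0,0,-12],0]]'

```text
time_s: 3.75
tool_pos: [0.5121, 0.3212, 0.1629]
ee_rot: [0.0, 0.623, 0.782, 0.0]
ft_force: [0.4, -0.2, -3.1]
width: 0.012
gripper_force: 30.0
```

Emit:
step_arm --motion '[[[-1.3,-0.2,0],-0.05],[[-4.9,-1,0],-0.15],[[-9.8,-1.9,0],-0.25],[[-14.7,-2.9,0],-0.35],[[-19.6,-3.8,0],-0.45],[[-24.5,-4.8,0],-0.55],[[-29.4,-5.8,0],-0.65],[[-34.3,-6.7,0],-0.75],[[-39.1,-7.7,0],-0.85],[[-44,-8.6,0],-0.95],[[-48.9,-9.6,0],-1.05],[[-53.8,-10.6,0],-1.14]]'

```text
time_s: 4.95
tool_pos: [0.5277, -0.2285, 0.161]
ee_rot: [-0.001, 0.101, 0.995, 0.001]
ft_force: [1.1, 0.2, -3.0]
width: 0.0116
gripper_force: 30.0
```

Run:
```python
from h import *
np.set_printoptions(precision=4,suppress=True)
from scipy.spatial.transform import Rotation as R
o=observe();r=R.from_quat(np.roll(o["ee_rot"],-1)).as_matrix();print(o["tool_pos"],o["width"],o["gripper_force"],o["q"])
yaw=np.degrees(np.arctan2(r[1,1],r[0,1]));print(yaw,"turn",np.radians(yaw-90))
print(r.T@(np.array([.533,-.327,.16])-o["tool_pos"])*100)
t=load("top1")
for p in((390,227),(447,227),(447,290),(390,290)):print(onz(t,p,.004))
```

```text
[ 0.5277 -0.2285  0.161 ] 0.011636219594171009 29.9953293800354 [-0.542   0.5027  1.4916  0.0002  1.1501 -1.9109]
78.42690788396419 turn -0.20198856206142252
[-2.4915 -9.5412  0.0865]
[ 0.6209 -0.2167  0.004 ]
[ 0.6256 -0.3805  0.004 ]
[ 0.446  -0.3794  0.004 ]
[ 0.4425 -0.2181  0.004 ]
```

Emit:
step_arm --motion '[[[-0.8,-3,0],-0.07],[[-1.7,-6.5,0],-0.14],[[-2.4,-9,0],-0.2],[[-2.5,-9.5,1],-0.2],[[-2.5,-9.5,3.5],-0.2],[[-2.5,-9.5,7],-0.2],[[-2.5,-9.5,9.5],-0.2],[[-2.5,-9.5,11],-0.2],[[-2.5,-9.5,11.7],-0.2],[[-2.5,-9.5,11.7],-0.2],[[-2.5,-9.5,11.7],-0.2]]'

```text
time_s: 6.05
tool_pos: [0.534, -0.3248, 0.046]
ee_rot: [0.0, 0.003, 1.0, -0.0]
ft_force: [0.8, -0.3, -2.1]
width: 0.0115
gripper_force: 30.0
```

Emit:
step_arm --motion '[[[0,0,0.1],0],[[0,0,0.2],0],[[0,0,0.3],0],[[0,0,0.4],0],[[0,0,0.4],0]]'

```text
time_s: 6.55
tool_pos: [0.5337, -0.3249, 0.0417]
ee_rot: [-0.0, 0.003, 1.0, 0.0]
ft_force: [-0.7, -0.3, -3.4]
width: 0.0116
gripper_force: 30.0
```

Emit:
step_arm --motion '[[[0,0,0.1],0],[[0,0,0.2],0],[[0,0,0.2],0]]'

```text
time_s: 6.85
tool_pos: [0.5337, -0.3249, 0.0395]
ee_rot: [-0.0, 0.003, 1.0, 0.0]
ft_force: [-0.4, 0.4, -2.9]
width: 0.0118
gripper_force: 30.0
```

Emit:
step_arm --motion '[[[0,0,0.1],0],[[0,0,0.1],0]]'

```text
time_s: 7.05
tool_pos: [0.5339, -0.325, 0.0388]
ee_rot: [0.0, 0.003, 1.0, -0.0]
ft_force: [-0.4, -0.4, -3.1]
width: 0.0123
gripper_force: 30.0
```

Emit:
step_arm --motion '[[[0,0,0.1],0],[[0,0,0.1],0]]'

```text
time_s: 7.25
tool_pos: [0.5339, -0.325, 0.0388]
ee_rot: [0.0, 0.003, 1.0, -0.0]
ft_force: [-1.8, 1.1, 5.4]
width: 0.0119
gripper_force: 30.0
```

Emit:
step_arm --motion '[[[0,0,0],0],[[0,0.1,0],0],[[0,0.2,0],0],[[0,0.2,0],0]]' --fingers 1.8

```text
time_s: 7.65
tool_pos: [0.5338, -0.3228, 0.0376]
ee_rot: [-0.0, 0.003, 1.0, 0.0]
ft_force: [-0.6, -0.3, -0.8]
width: 0.0178
gripper_force: 0.0
```

Emit:
step_arm --motion '[[[0,0,0.3],0],[[0,0,0.6],0],[[0,0,0.9],0],[[0,0,1.2],0],[[0,0,1.4],0],[[0,0,1.4],0]]'

```text
time_s: 8.25
tool_pos: [0.5336, -0.3228, 0.0232]
ee_rot: [-0.0, 0.003, 1.0, 0.0]
ft_force: [1.0, -0.4, 0.7]
width: 0.0178
gripper_force: 0.0
```

Emit:
step_arm --motion '[[[0,0,-1],0],[[0,0,-2],0],[[0,0,-3],0],[[0,0.1,-3.7],0],[[0,0.2,-3.7],0]]' --fingers 2.2

```text
time_s: 8.75
tool_pos: [0.5345, -0.3215, 0.0626]
ee_rot: [0.001, 0.003, 1.0, -0.001]
ft_force: [0.3, 0.5, 1.1]
width: 0.0218
gripper_force: 0.0
```

Emit:
step_arm --motion '[[[0,0.1,0],0],[[0,0.2,0],0],[[0,0.3,0],0],[[0,0.4,0],0],[[0,0.5,0],0],[[0,0.6,0],0],[[0,0.7,0],0],[[0,0.8,0],0],[[0,0.9,0],0],[[0,1.0,0],0],[[0,1.1,0],0],[[0,1.1,0],0]]'

```text
time_s: 9.95
tool_pos: [0.5338, -0.3097, 0.0606]
ee_rot: [-0.0, 0.003, 1.0, 0.0]
ft_force: [0.0, 0.5, 0.6]
width: 0.0219
gripper_force: 0.1
```

Run:
```python
from h import *
s=take("scene","s2");w=take("wrist","w2")
z=lambda s,x,y,w,h,k: cv2.resize(s["color"][y:y+h,x:x+w,::-1],(w*k,h*k),interpolation=2)
cv2.imwrite("pics/c2.png",np.hstack([z(s,130,210,130,140,3),cv2.resize(w["color"][:,:,::-1],(400,300)).repeat(1,0) if 0 else np.vstack([cv2.resize(w["color"][:,:,::-1],(400,300)),np.zeros((120,400,3),np.uint8)])]))
```

```text
(no output)
```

View pics/c2.png

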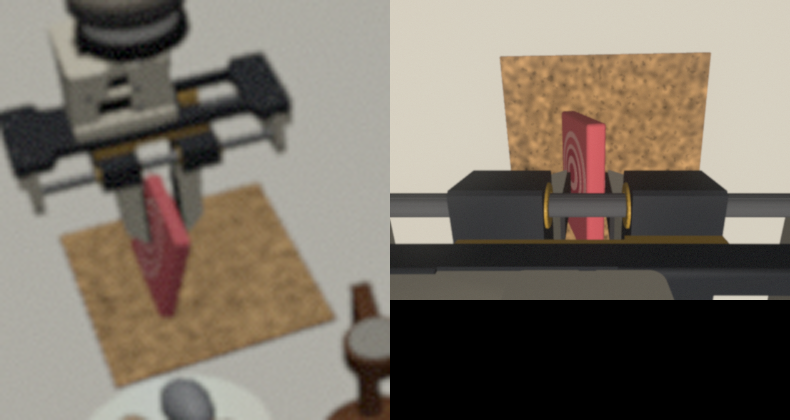

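The slice leans towards +y on the finger as planned (right in both panels; its top edge is near (185,240) in the scene panel). Next I widen gradually, then go down low.

Emit:
step_arm --motion '[[[0,0,0],0],[[0,0,0],0]]' --fingers 3.0

```text
time_s: 10.25
tool_pos: [0.5338, -0.31, 0.0607]
ee_rot: [0.0, 0.003, 1.0, 0.0]
ft_force: [1.2, 0.2, -0.1]
width: 0.0291
gripper_force: 0.1
```

Emit:
step_arm --motion '[[[0,0,0],0],[[0,0,0],0]]' --fingers 3.7

```text
time_s: 10.45
tool_pos: [0.5338, -0.31, 0.0607]
ee_rot: [0.0, 0.003, 1.0, 0.0]
ft_force: [-0.2, 0.1, -0.2]
width: 0.0364
gripper_force: 0.2
```

Emit:
step_arm --motion '[[[0,0,0],0],[[0,0,0],0]]' --fingers 4.4

```text
time_s: 10.65
tool_pos: [0.5338, -0.3099, 0.0607]
ee_rot: [0.0, 0.003, 1.0, 0.0]
ft_force: [-0.2, 0.1, 0.0]
width: 0.0435
gripper_force: 0.2
```

Emit:
step_arm --motion '[[[0,0,0.4],0],[[0,0,0.9],0],[[0,0,1.4],0],[[0,0,1.9],0],[[0,0,2.4],0],[[0,0,2.9],0],[[0,0,3.4],0],[[0,0,3.8],0],[[0,0,4.1],0],[[0,0,4.2],0],[[0,0,4.2],0]]'

```text
time_s: 11.75
tool_pos: [0.5338, -0.31, 0.0186]
ee_rot: [-0.0, 0.003, 1.0, 0.0]
ft_force: [-0.2, -0.2, 0.1]
width: 0.0439
gripper_force: 0.2
```

Emit:
step_arm --motion '[[[0,0.15,0],0],[[0,0.3,0],0]]' --fingers 5.0

```text
time_s: 11.95
tool_pos: [0.5339, -0.3069, 0.0189]
ee_rot: [0.0, 0.003, 1.0, -0.0]
ft_force: [0.2, -0.2, -1.0]
width: 0.0497
gripper_force: 0.3
```

Emit:
step_arm --motion '[[[0,0.15,0],0],[[0,0.3,0],0]]' --fingers 5.6

```text
time_s: 12.15
tool_pos: [0.5339, -0.3038, 0.0187]
ee_rot: [0.0, 0.003, 1.0, -0.0]
ft_force: [-0.3, 0.2, -0.7]
width: 0.0554
gripper_force: 0.4
```

Emit:
step_arm --motion '[[[0,0.15,0],0],[[0,0.3,0],0]]' --fingers 6.2

```text
time_s: 12.35
tool_pos: [0.5339, -0.3007, 0.0187]
ee_rot: [-0.0, 0.003, 1.0, 0.0]
ft_force: [0.2, 0.3, -0.4]
width: 0.0616
gripper_force: 0.4
```

Emit:
step_arm --motion '[[[0,0.1,0],0],[[0,0.2,0],0]]' --fingers 6.6

```text
time_s: 12.55
tool_pos: [0.5339, -0.2988, 0.0187]
ee_rot: [-0.0, 0.003, 1.0, 0.0]
ft_force: [-0.4, 1.3, -0.1]
width: 0.0656
gripper_force: 0.4
```

Run:
```python
from h import *
s=take("scene","s3");w=take("wrist","w3")
z=lambda s,x,y,w,h,k: cv2.resize(s["color"][y:y+h,x:x+w,::-1],(w*k,h*k),interpolation=2)
cv2.imwrite("pics/c3.png",np.hstack([z(s,130,210,130,140,3),np.vstack([cv2.resize(w["color"][:,:,::-1],(400,300)),np.zeros((120,400,3),np.uint8)])]))
```

```text
(no output)
```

View pics/c3.png

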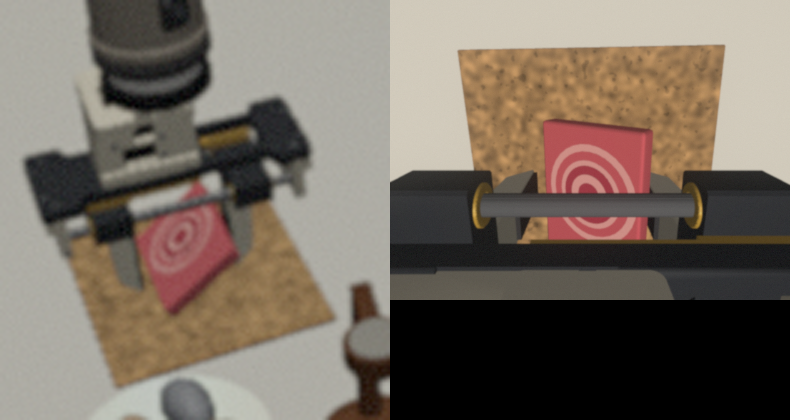

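The slice is down to about 35° from flat, still leaning on the +y finger (right in both panels). I'll go on in smaller steps.

Emit:
step_arm --motion '[[[0,0.1,0],0],[[0,0.15,0],0]]' --fingers 6.9

```text
time_s: 12.85
tool_pos: [0.5339, -0.2974, 0.0187]
ee_rot: [-0.0, 0.003, 1.0, 0.0]
ft_force: [-0.7, 1.0, -0.3]
width: 0.0686
gripper_force: 0.5
```

Emit:
step_arm --motion '[[[0,0.1,0],0],[[0,0.15,0],0]]' --fingers 7.2

```text
time_s: 13.05
tool_pos: [0.5339, -0.2958, 0.0187]
ee_rot: [-0.0, 0.003, 1.0, 0.0]
ft_force: [0.5, 1.6, -1.5]
width: 0.0718
gripper_force: 0.6
```

Emit:
step_arm --motion '[[[0,0.05,0],0],[[0,0.1,0],0]]' --fingers 7.4

```text
time_s: 13.25
tool_pos: [0.5339, -0.2949, 0.0187]
ee_rot: [-0.0, 0.003, 1.0, 0.0]
ft_force: [-1.2, 0.6, -0.8]
width: 0.0739
gripper_force: 0.6
```

Emit:
step_arm --motion '[[[0,0.05,0],0],[[0,0.1,0],0]]' --fingers 7.6

```text
time_s: 13.45
tool_pos: [0.5341, -0.2942, 0.0189]
ee_rot: [0.0, 0.003, 1.0, -0.0]
ft_force: [0.8, 0.6, 0.2]
width: 0.0759
gripper_force: 0.0
```

Emit:
step_arm --motion '[[[0,0.05,0],0],[[0,0.1,0],0]]' --fingers 7.8

```text
time_s: 13.65
tool_pos: [0.5341, -0.2932, 0.0189]
ee_rot: [0.0, 0.003, 1.0, -0.0]
ft_force: [0.7, 0.3, 0.1]
width: 0.078
gripper_force: 0.0
```

Emit:
step_arm --motion '[[[0,0.05,0],0],[[0,0.1,0],0]]' --fingers 8.0

```text
time_s: 13.85
tool_pos: [0.534, -0.292, 0.0187]
ee_rot: [0.0, 0.003, 1.0, 0.0]
ft_force: [0.1, -0.5, 0.6]
width: 0.0798
gripper_force: 0.0
```

Emit:
step_arm --motion '[[[0,0.05,0],0],[[0,0.1,0],0]]' --fingers 8.2

```text
time_s: 14.05
tool_pos: [0.534, -0.2909, 0.0187]
ee_rot: [0.0, 0.003, 1.0, 0.0]
ft_force: [0.4, 0.7, -0.4]
width: 0.0817
gripper_force: 0.0
```

Emit:
step_arm --motion '[[[0,0.05,0],0],[[0,0.1,0],0]]' --fingers 8.4

```text
time_s: 14.25
tool_pos: [0.5339, -0.2899, 0.0187]
ee_rot: [-0.0, 0.003, 1.0, 0.0]
ft_force: [-0.1, -0.0, -0.7]
width: 0.0838
gripper_force: 0.0
```

Run:
```python
from h import *
s=take("scene","s4");w=take("wrist","w4")
z=lambda s,x,y,w,h,k: cv2.resize(s["color"][y:y+h,x:x+w,::-1],(w*k,h*k),interpolation=2)
cv2.imwrite("pics/c4.png",np.hstack([z(s,130,210,130,140,3),np.vstack([cv2.resize(w["color"][:,:,::-1],(400,300)),np.zeros((120,400,3),np.uint8)])]))
```

```text
(no output)
```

View pics/c4.png

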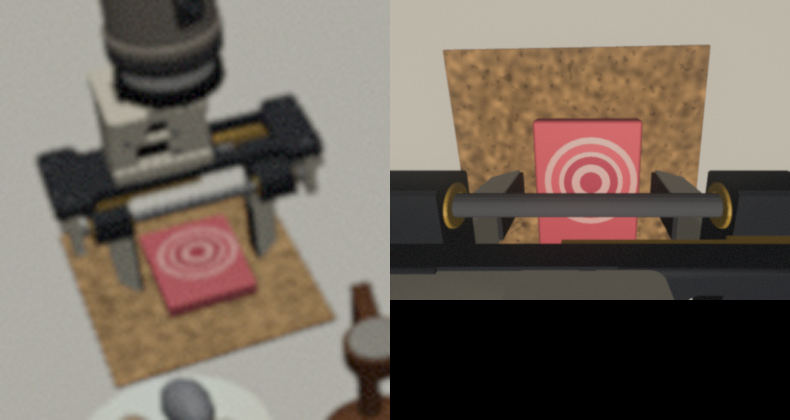

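The slice lies flat and free on the mat (ring centre near wrist pixel (320,293), axis-aligned with the gripper). I'll rise and look at the case.

Emit:
step_arm --motion '[[[0,0,-2],0],[[0,0,-6],0],[[0,0,-11],0],[[0,0,-16],0],[[0,0,-21],0],[[-1,2,-23],0],[[-3,7,-23],-0.03],[[-5,12,-23],-0.06],[[-7,17,-23],-0.1],[[-9.5,22,-23],-0.1],[[-11.5,26.5,-23],-0.1],[[-12.6,29,-23],-0.1]]' --fingers 9

```text
time_s: 15.55
tool_pos: [0.6622, 0.0018, 0.2488]
ee_rot: [0.0, -0.047, 0.999, 0.0]
ft_force: [0.3, 0.0, -0.3]
width: 0.0899
gripper_force: 0.0
```

Run:
```python
from h import *
np.set_printoptions(precision=4,suppress=True)
t=take("top","t5") ;w=take("wrist","w5");print(w["o"]["tool_pos"],w["o"]["ee_rot"])
w4=load("w4");a=onz(w4,(320,293),.016);print("slice centre est",a)
cv2.imwrite("pics/c5.png",w["color"][:,:,::-1])
```

```text
[0.6628 0.0051 0.2481] [ 0.0002 -0.0502  0.9987  0.001 ]
slice centre est [ 0.5284 -0.2883  0.016 ]
```

View pics/c5.png

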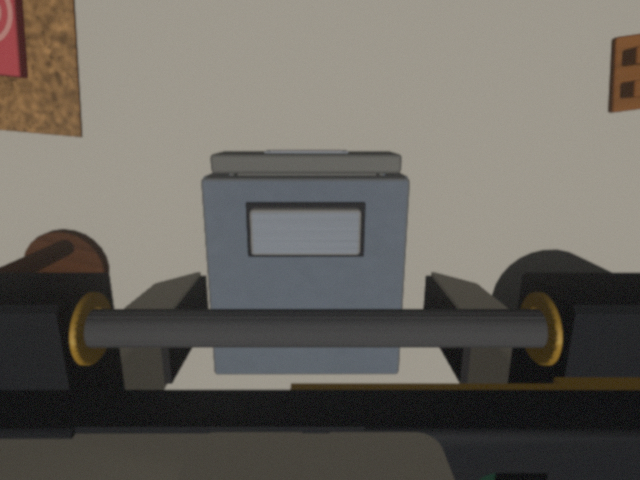

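The wrist view shows the case's front top edge from (205,178) to (408,178) and its back edge from (214,374) to (400,374). The bar's top face runs from (250,208) to (362,256).

Run:
```python
from h import *
np.set_printoptions(precision=4,suppress=True)
from scipy.spatial.transform import Rotation as R
w=load("w5");t=load("top1")
c=[onz(w,p,.085) for p in((205,178),(408,178),(214,374),(400,374))];print(np.array(c))
b=[onz(w,p,.097) for p in((250,208),(362,208),(362,256),(250,256))];print(np.array(b));bc=np.mean(b,0)
yaws=[np.degrees(np.arctan2(-(q-p)[0],(q-p)[1])) for p,q in((c[0],c[1]),(c[2],c[3]),(b[0],b[1]))];cc=np.mean(c,0)
print("case",cc,"bar",bc,"yaw",yaws,"w",np.linalg.norm(c[1]-c[0]),np.linalg.norm(c[0]-c[2]))
# two-view height check, back-left/right corners in top crop
Tc=lambda x,y:(t,(275+(x-396)/5,145+y/5))
print(tri((w,(400,374)),Tc(435,62)),tri((w,(214,374)),Tc(720,45)))
o=w["o"];r=R.from_quat(np.roll(o["ee_rot"],-1)).as_matrix();print("tool y yaw",np.degrees(np.arctan2(r[1,1],r[0,1])),r.T@(np.r_[bc[:2],.118]-o["tool_pos"])*100)
```

```text
[[ 0.6404 -0.0777  0.085 ]
 [ 0.6253  0.0753  0.085 ]
 [ 0.8083 -0.0648  0.085 ]
 [ 0.7929  0.0948  0.085 ]]
[[ 0.6577 -0.0408  0.097 ]
 [ 0.6495  0.0419  0.097 ]
 [ 0.6866  0.0467  0.097 ]
 [ 0.6949 -0.0386  0.097 ]]
case [0.7167 0.0069 0.085 ] bar [0.6722 0.0023 0.097 ] yaw [np.float64(5.653729924325862), np.float64(5.536981955538107), np.float64(5.6377463146987346)] w 0.15374495974510669 0.16839497851072635
[0.7868 0.0898 0.0967] [ 0.8053 -0.0653  0.0884]
tool y yaw 95.75549820928912 [-0.902  -0.3929 13.0056]
```

Emit:
step_arm --motion '[[[-0.9,-0.4,2],0],[[-0.9,-0.4,6],0],[[-0.9,-0.4,10],0],[[-0.9,-0.4,12.5],0],[[-0.9,-0.4,13.4],0],[[-0.9,-0.4,13.4],0]]' --fingers 0

```text
time_s: 16.25
tool_pos: [0.6703, -0.0044, 0.1137]
ee_rot: [-0.001, -0.047, 0.999, 0.0]
ft_force: [-0.0, -0.2, 0.5]
width: 0.0463
gripper_force: 0.0
```

Emit:
step_arm --motion '[[[0,0,0.3],0],[[0,0,0.6],0],[[0,0,0.8],0],[[0,0,1.0],0],[[0,0,1.2],0],[[0,0,1.3],0],[[0,0,1.3],0]]'

```text
time_s: 16.95
tool_pos: [0.6715, -0.0039, 0.1024]
ee_rot: [0.001, -0.047, 0.999, -0.0]
ft_force: [1.6, 0.4, 4.0]
width: 0.0004
gripper_force: 1.6
```

Emit:
step_arm --motion '[[[0,0,0.1],0],[[0,0,0.2],0],[[0,0,0.3],0],[[0,0,0.3],0]]'

```text
time_s: 17.35
tool_pos: [0.6716, -0.0039, 0.0994]
ee_rot: [0.001, -0.047, 0.999, -0.0]
ft_force: [0.7, 0.0, 7.6]
width: 0.0004
gripper_force: 3.6
```

Emit:
step_arm --motion '[[[0,0,-2],0],[[0,0,-6],0],[[0,0,-10],0],[[0,0,-12],0]]' --fingers 9

```text
time_s: 17.75
tool_pos: [0.6715, -0.0039, 0.2219]
ee_rot: [0.002, -0.047, 0.999, -0.0]
ft_force: [1.2, -0.5, 0.2]
width: 0.028
gripper_force: 0.0
```

Run:
```python
from h import *
w=take("wrist","w6");print(w["o"]["tool_pos"])
cv2.imwrite("pics/c6.png",w["color"][:,:,::-1])
```

```text
[ 0.67233562 -0.00406137  0.22441015]
```

View pics/c6.png

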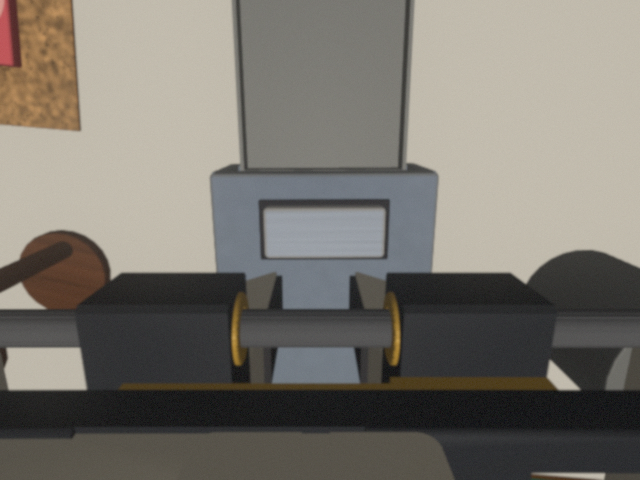

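The tray is out (wrist image, columns 240–408). Now I'll fix the slice's exact pose by colour in the top and wrist pictures.

Run:
```python
from h import *
np.set_printoptions(precision=4,suppress=True)
from scipy.spatial.transform import Rotation as R
for s in (load("t5"),take("top","t6"),load("w4")):
    c=s["color"].astype(int);m=((c[:,:,0]-c[:,:,1]>40)&(c[:,:,0]-c[:,:,2]>25)&(c[:,:,2]>c[:,:,1]-5)).astype(np.uint8)
    n,l,st,ce=cv2.connectedComponentsWithStats(cv2.morphologyEx(m,cv2.MORPH_CLOSE,np.ones((7,7))))
    i=1+np.argmax(st[1:,4]);cn=max(cv2.findContours((l==i).astype(np.uint8),0,1)[0],key=cv2.contourArea);r=cv2.minAreaRect(cn)
    P=np.array([onz(s,p,.016) for p in cv2.boxPoints(r)]);print(st[i],np.round(cv2.boxPoints(r),1).tolist());print(P[:,:2],P.mean(0))
w4=load("w4");o=w4["o"];print(o["tool_pos"])
for p in((535*1.6-624,193),(641*1.6-624,193),(535*1.6-624,243*1.6-2),(641*1.6-624,243*1.6-2)):print(p,onz(w4,p,.016))
o=observe();r=R.from_quat(np.roll(o["ee_rot"],-1)).as_matrix();print(o["tool_pos"],o["q"],"yaw",np.degrees(np.arctan2(r[1,1],r[0,1])),r)
```

```text
[405 242  24  32 681] [[404.79998779296875, 273.0], [405.8999938964844, 242.0], [428.1000061035156, 242.8000030517578], [427.0, 273.70001220703125]]
[[ 0.49   -0.2575]
 [ 0.5774 -0.2603]
 [ 0.5769 -0.3233]
 [ 0.4893 -0.32  ]] [ 0.5334 -0.2903  0.016 ]
[406 243  23  31 678] [[406.0, 243.0], [428.0, 243.0], [428.0, 273.0], [406.0, 273.0]]
[[ 0.5745 -0.2606]
 [ 0.5762 -0.323 ]
 [ 0.4915 -0.3229]
 [ 0.49   -0.2609]] [ 0.533  -0.2919  0.016 ]
[ 229  190  174  120 8884] [[229.0, 190.0], [402.0, 190.0], [402.0, 309.0], [229.0, 309.0]]
[[ 0.4875 -0.3217]
 [ 0.4879 -0.258 ]
 [ 0.5354 -0.2557]
 [ 0.535  -0.3245]] [ 0.5114 -0.29    0.016 ]
[ 0.534  -0.2899  0.0187]
(232.0, 193) [ 0.4886 -0.3207  0.016 ]
(401.60000000000014, 193) [ 0.489  -0.2581  0.016 ]
(232.0, 386.8) [ 0.5704 -0.3254  0.016 ]
(401.60000000000014, 386.8) [ 0.5708 -0.2543  0.016 ]
[ 0.672  -0.004   0.2219] [-0.1199  0.629   1.0934 -0.      1.4141 -1.7849] yaw 95.3979042876945 [[-0.9956 -0.0941  0.0051]
 [-0.0941  0.9956 -0.0007]
 [-0.005  -0.0011 -1.    ]]
```

Emit:
step_arm --motion '[[[1,-2,0],0.02],[[4,-6,0],0.05],[[7,-11,0],0.094],[[10,-16,0],0.094],[[13,-21,0],0.094],[[15.5,-25,0],0.094],[[16.5,-27.2,0],0.094],[[16.5,-27.2,4],0.094],[[16.5,-27.2,8.5],0.094],[[16.5,-27.2,12],0.094],[[16.5,-27.2,14],0.094],[[16.5,-27.2,14],0.094]]' --fingers 9

```text
time_s: 19.05
tool_pos: [0.5292, -0.2881, 0.0733]
ee_rot: [-0.004, 0.0, 1.0, 0.003]
ft_force: [-0.4, 0.3, 0.2]
width: 0.0898
gripper_force: 0.0
```

Run:
```python
from h import *
np.set_printoptions(precision=4,suppress=True)
from scipy.spatial.transform import Rotation as R
s=take("wrist","w7");c=s["color"].astype(int);m=((c[:,:,0]-c[:,:,1]>40)&(c[:,:,0]-c[:,:,2]>25)&(c[:,:,2]>c[:,:,1]-5))
for row in range(150,310,25):
    x=np.where(m[row])[0]
    if len(x):print(row,x[0],x[-1],onz(s,(x[0],row),.016)[:2],onz(s,(x[-1]+1,row),.016)[:2])
o=s["o"];r=R.from_quat(np.roll(o["ee_rot"],-1)).as_matrix();print(o["tool_pos"],"yaw",np.degrees(np.arctan2(r[1,1],r[0,1])),r.T@(np.array([.533,-.290,.0175])-o["tool_pos"])*100)
```

```text
200 249 375 [ 0.4955 -0.3217] [ 0.4956 -0.2574]
225 250 374 [ 0.5084 -0.3217] [ 0.5086 -0.2574]
250 250 373 [ 0.5218 -0.3222] [ 0.522  -0.2575]
275 252 372 [ 0.5356 -0.3217] [ 0.5358 -0.2575]
300 252 371 [ 0.5498 -0.3223] [ 0.55   -0.2576]
[ 0.5306 -0.289   0.0759] yaw 90.00566158112441 [-0.272  -0.1206  5.8378]
```

Emit:
step_arm --motion '[[[-0.2,0,1.5],0],[[-0.2,0,3],0],[[-0.2,0,4.5],0],[[-0.2,0,5.4],0],[[-0.2,0,5.8],0],[[-0.2,0,5.8],0],[[-0.2,0,5.8],0]]'

```text
time_s: 19.8
tool_pos: [0.5347, -0.2904, 0.0214]
ee_rot: [0.001, -0.0, 1.0, -0.0]
ft_force: [-0.3, -0.5, 0.3]
width: 0.09
gripper_force: 0.0
```

Centred; 0.4 cm lower, then close.

Emit:
step_arm --motion '[[[0,0,0.2],0],[[0,0,0.4],0],[[0,0,0.4],0]]' --fingers 7.4

```text
time_s: 20.1
tool_pos: [0.5342, -0.2901, 0.0166]
ee_rot: [-0.0, -0.0, 1.0, 0.0]
ft_force: [0.4, -1.0, 0.2]
width: 0.0748
gripper_force: 0.0
```

Emit:
step_arm --motion '[[[0,0,0],0],[[0,0,0],0],[[0,0,0],0],[[0,0,0],0],[[0,0,0],0]]' --fingers 5.5

```text
time_s: 20.6
tool_pos: [0.5343, -0.2901, 0.0167]
ee_rot: [0.0, -0.0, 1.0, 0.0]
ft_force: [-0.1, 1.1, 0.9]
width: 0.0654
gripper_force: 30.0
```

Emit:
step_arm --motion '[[[0,0,-0.3],0],[[0,0,-1],0],[[0,0,-2.5],0],[[0,0,-5],0],[[0,0,-8],0],[[0,0,-10],0],[[0,0,-10.5],0],[[0,0,-10.5],0]]'

```text
time_s: 21.4
tool_pos: [0.5346, -0.2904, 0.1229]
ee_rot: [0.001, -0.0, 1.0, -0.001]
ft_force: [0.9, -0.2, -3.2]
width: 0.0658
gripper_force: 30.0
```

Run:
```python
from h import *
np.set_printoptions(precision=4,suppress=True)
from scipy.spatial.transform import Rotation as R
o=observe();r=R.from_quat(np.roll(o["ee_rot"],-1)).as_matrix();yaw=np.degrees(np.arctan2(r[1,1],r[0,1]))
th=np.radians(5.6);u=np.array([np.cos(th),np.sin(th)]);tgt=np.array([.7165,.007])-.1515*u
print(o["tool_pos"],yaw,"tgt",tgt,"turn",np.radians(yaw-95.6),r.T@(np.r_[tgt,.12]-o["tool_pos"])*100)
# tray edges in w6 (inner wall tops z~.040): rows 20..150
w=load("w6");g=w["color"].mean(2)
for p in((243,100),(406,100),(242,60),(407,60)):
    P=onz(w,p,.040)[:2]-np.array([.7165,.007]);print(p,P@u,P@np.array([-u[1],u[0]]))
```

```text
[ 0.5346 -0.2904  0.1229] 90.0117990484622 tgt [ 0.5657 -0.0078] turn -0.09753250586741469 [-3.1175 28.2564  0.2664]
(243, 100) -0.1349021780824644 -0.06205643253593857
(406, 100) -0.13436184629412776 0.06266934699253049
(242, 60) -0.1633004608999926 -0.06137905438664146
(407, 60) -0.16275282010287026 0.06190416543369207
```

Emit:
step_arm --motion '[[[-0.2,1,0],0],[[-0.5,4,0],-0.03],[[-0.9,8,0],-0.06],[[-1.3,12,0],-0.08],[[-1.8,16,0],-0.097],[[-2.2,20,0],-0.097],[[-2.6,24,0],-0.097],[[-3,27,0],-0.097],[[-3.1,28.2,0],-0.097],[[-3.1,28.2,0],-0.097],[[-3.1,28.2,0],-0.097]]'

```text
time_s: 22.5
tool_pos: [0.5648, -0.0086, 0.121]
ee_rot: [-0.001, -0.049, 0.999, -0.0]
ft_force: [-0.8, 0.1, -2.6]
width: 0.0656
gripper_force: 30.0
```

Emit:
step_arm --motion '[[[0,0,1],0],[[0,0,2.5],0],[[0,0,4],0],[[0,0,5.5],0],[[0,0,6.8],0],[[0,0,7.6],0],[[0,0,8],0],[[0,0,8],0],[[0,0,8],0]]'

```text
time_s: 23.4
tool_pos: [0.5656, -0.0083, 0.0421]
ee_rot: [0.0, -0.049, 0.999, -0.0]
ft_force: [0.2, -0.4, -3.0]
width: 0.0659
gripper_force: 30.0
```

Emit:
step_arm --motion '[[[0,0,0.2],0],[[0,0,0.4],0],[[0,0,0.5],0],[[0,0,0.6],0],[[0,0,0.6],0],[[0,0,0.6],0]]'

```text
time_s: 24.0
tool_pos: [0.5652, -0.0081, 0.0357]
ee_rot: [0.0, -0.049, 0.999, 0.0]
ft_force: [0.2, -0.5, -3.4]
width: 0.0657
gripper_force: 30.0
```

Emit:
step_arm --motion '[[[0,0,0.1],0],[[0,0,0.1],0],[[0,0,0.1],0]]'

```text
time_s: 24.3
tool_pos: [0.5653, -0.0082, 0.0348]
ee_rot: [0.0, -0.049, 0.999, 0.0]
ft_force: [0.2, -0.2, -2.5]
width: 0.0657
gripper_force: 30.0
```

Emit:
step_arm --motion '[[[0,0,0.1],0],[[0,0,0.1],0],[[0,0,0.1],0]]'

```text
time_s: 24.6
tool_pos: [0.5655, -0.0081, 0.0347]
ee_rot: [0.0, -0.049, 0.999, -0.0]
ft_force: [-1.9, 1.3, 4.9]
width: 0.0657
gripper_force: 30.0
```

Emit:
step_arm --motion '[[[0,0,0],0],[[0,0,0],0],[[0,0,0],0]]' --fingers 7.4

```text
time_s: 24.9
tool_pos: [0.5654, -0.0082, 0.0338]
ee_rot: [0.0, -0.049, 0.999, -0.0]
ft_force: [-0.0, 0.1, -0.1]
width: 0.0739
gripper_force: 0.0
```

Emit:
step_arm --motion '[[[0,0,-0.5],0],[[0,0,-2],0],[[0,0,-5],0],[[0,0,-9],0],[[0,0,-12],0],[[2,0,-12],0],[[5,0,-12],0],[[8.5,0,-12],0],[[11,0,-12],0],[[12,0,-12],0],[[12,0,-12],0]]'

```text
time_s: 26.0
tool_pos: [0.4455, -0.0199, 0.1542]
ee_rot: [0.0, -0.048, 0.999, -0.0]
ft_force: [-0.3, -0.1, 0.4]
width: 0.074
gripper_force: 0.0
```

Run:
```python
from h import *
np.set_printoptions(precision=4,suppress=True)
from scipy.spatial.transform import Rotation as R
o=observe();r=R.from_quat(np.roll(o["ee_rot"],-1)).as_matrix()
th=np.radians(5.6);u=np.array([np.cos(th),np.sin(th)]);tgt=np.array([.7165,.007])-.271*u
print(o["tool_pos"],tgt,r.T@(np.r_[tgt,.045]-o["tool_pos"])*100)
t=take("top","t8");w=take("wrist","w8");z=lambda s,x,y,w,h,k: cv2.resize(s["color"][y:y+h,x:x+w,::-1],(w*k,h*k),interpolation=2)
cv2.imwrite("pics/c8.png",np.hstack([z(t,265,145,100,120,4),cv2.copyMakeBorder(cv2.resize(w["color"][:,:,::-1],(400,300)),0,180,0,0,0)]))
```

```text
[ 0.4455 -0.0199  0.1542] [ 0.4468 -0.0194] [-0.1234  0.0324 10.9245]
```

View pics/c8.png

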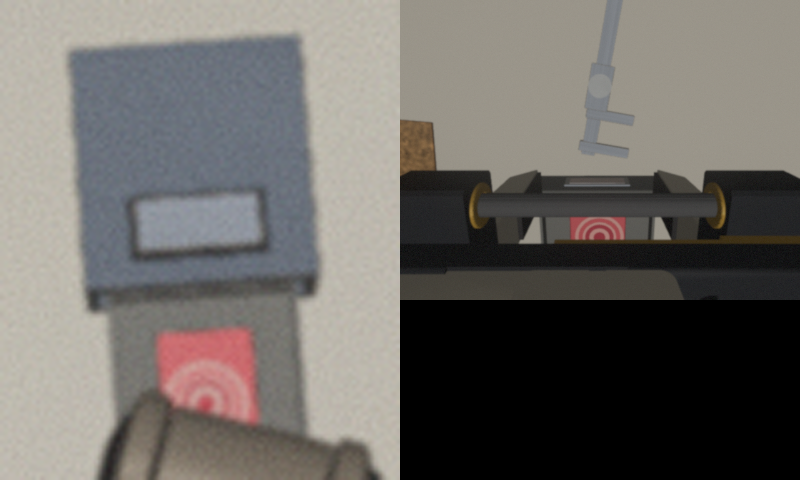

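The slice lies flat and centred in the tray. The caliper lies further out and low, so it is clear of the push path. Closing, descending in front of the panel and pushing.

Emit:
step_arm --motion '[[[0,0,0],0],[[0,0,0],0],[[0,0,0],0],[[0,0,0],0],[[0,0,2],0],[[0,0,5],0],[[0,0,8],0],[[0,0,10],0],[[0,0,10.9],0],[[0,0,10.9],0],[[0,0,10.9],0]]' --fingers 0

```text
time_s: 27.2
tool_pos: [0.4464, -0.0199, 0.0453]
ee_rot: [0.001, -0.049, 0.999, -0.0]
ft_force: [-0.1, 0.0, -0.5]
width: 0.0003
gripper_force: 0.0
```

Emit:
step_arm --motion '[[[-0.5,0,0],0],[[-1,0,0],0],[[-1.5,0,0],0],[[-2,0,0],0],[[-2.5,0,0],0],[[-3,0,0],0],[[-3.5,0,0],0],[[-4,0,0],0],[[-4.5,0,0],0],[[-5,0,0],0],[[-5.5,0,0],0],[[-6,0,0],0]]'

```text
time_s: 28.4
tool_pos: [0.5056, -0.0138, 0.0445]
ee_rot: [-0.0, -0.049, 0.999, 0.0]
ft_force: [-3.5, 0.4, 0.9]
width: 0.0003
gripper_force: 1.9
```

Emit:
step_arm --motion '[[[-0.6,0,0],0],[[-1.2,0,0],0],[[-1.8,0,0],0],[[-2.4,0,0],0],[[-3,0,0],0],[[-3.7,0,0],0],[[-4.4,0,0],0],[[-5.1,0,0],0],[[-5.8,0,0],0],[[-6.5,0,0],0],[[-7.1,0,0],0],[[-7.6,0,0],0]]'

```text
time_s: 29.6
tool_pos: [0.5814, -0.0063, 0.0446]
ee_rot: [-0.0, -0.049, 0.999, 0.0]
ft_force: [-5.7, 1.5, 1.2]
width: 0.0007
gripper_force: 2.7
```

Emit:
step_arm --motion '[[[-0.3,0,0],0],[[-0.6,0,0],0],[[-0.9,0,0],0],[[-1.2,0,0],0],[[-1.5,0,0],0],[[-1.8,0,0],0],[[-2.1,0,0],0],[[-2.4,0,0],0],[[-2.4,0,0],0]]'

```text
time_s: 30.5
tool_pos: [0.6055, -0.0041, 0.0445]
ee_rot: [0.0, -0.049, 0.999, 0.0]
ft_force: [-1.8, 1.2, -1.1]
width: 0.0002
gripper_force: 1.0
```

Emit:
step_arm --motion '[[[-0.1,0,0],0],[[-0.2,0,0],0],[[-0.3,0,0],0],[[-0.3,0,0],0]]'

```text
time_s: 30.9
tool_pos: [0.6078, -0.0039, 0.0446]
ee_rot: [-0.0, -0.049, 0.999, 0.0]
ft_force: [-5.0, 0.7, -1.1]
width: 0.0005
gripper_force: 2.4
```

Emit:
step_arm --motion '[[[-0.1,0,0],0],[[-0.2,0,0],0],[[-0.2,0,0],0]]'

```text
time_s: 31.2
tool_pos: [0.6098, -0.0037, 0.0446]
ee_rot: [-0.0, -0.049, 0.999, 0.0]
ft_force: [-4.4, -0.2, -0.6]
width: 0.0005
gripper_force: 2.4
```

Emit:
step_arm --motion '[[[-0.1,0,0],0],[[-0.2,0,0],0],[[-0.3,0,0],0],[[-0.3,0,0],0]]'

```text
time_s: 31.6
tool_pos: [0.6106, -0.0036, 0.0445]
ee_rot: [-0.003, -0.049, 0.999, 0.0]
ft_force: [-13.5, -1.0, 5.6]
width: 0.0006
gripper_force: 6.6
```

That's the hard stop; I'll back off, rise clear and check.

Emit:
step_arm --motion '[[[0.3,0,0],0],[[0.8,0,0],0],[[2,0,0],0],[[4,0,0],0],[[6,0,-2],0],[[9,0,-6],0],[[12,0,-11],0],[[12,0,-15],0],[[12,0,-18],0],[[12,0,-18],0],[[12,0,-18],0],[[12,0,-18],0]]'

```text
time_s: 32.8
tool_pos: [0.4935, -0.0152, 0.2238]
ee_rot: [-0.0, -0.049, 0.999, 0.0]
ft_force: [-0.5, 0.2, 0.6]
width: 0.0003
gripper_force: 0.0
```

Run:
```python
from h import *
np.set_printoptions(precision=3,suppress=True)
o=observe();print(o["tool_pos"],o["ft_force"])
t=take("top","t9");s=take("scene","s9");o0=load("scene1");t0=load("top1")
pk=lambda c:((c[:,:,0].astype(int)-c[:,:,1]>40)&(c[:,:,0].astype(int)-c[:,:,2]>25)&(c[:,:,2].astype(int)>c[:,:,1].astype(int)-5))
print("pink px near tray/mat:",pk(t["color"])[150:300,270:460].sum())
for a,b,n in((t0,t,"top"),(o0,s,"scene")):
    d=cv2.absdiff(cv2.GaussianBlur(a["color"],(5,5),0),cv2.GaussianBlur(b["color"],(5,5),0)).max(2)>35
    k,l,st,_=cv2.connectedComponentsWithStats(d.astype(np.uint8));print(n,[q.tolist() for q in st[1:] if q[4]>12])
print("tray front latched px",proj(t,[(.7165-.101*.995,.007-.101*.0976,.06),(.7165-.231*.995,.007-.231*.0976,.06)]))
```

```text
[ 0.493 -0.015  0.224] [-0.451  0.23   0.577]
pink px near tray/mat: 0
top [[163, 224, 201, 256, 20682], [178, 254, 32, 11, 130], [197, 256, 17, 6, 29], [41, 344, 182, 136, 11089], [34, 402, 5, 4, 14], [28, 410, 6, 5, 20], [279, 425, 46, 53, 1843], [332, 435, 15, 18, 134], [322, 443, 11, 12, 74], [341, 456, 11, 24, 162], [274, 474, 5, 6, 23]]
scene [[255, 0, 4, 8, 23], [287, 0, 11, 16, 140], [305, 0, 23, 29, 268], [409, 0, 31, 6, 111], [263, 10, 62, 32, 668], [407, 11, 5, 4, 15], [249, 21, 22, 31, 347], [329, 28, 7, 13, 59], [415, 38, 16, 3, 33], [403, 43, 28, 15, 324], [275, 45, 54, 10, 278], [257, 47, 8, 9, 44], [244, 60, 14, 6, 63], [284, 61, 35, 6, 155], [408, 60, 6, 5, 25], [405, 67, 7, 4, 24], [237, 71, 5, 4, 17], [398, 70, 23, 6, 103], [252, 73, 9, 3, 15], [243, 79, 11, 5, 28], [383, 81, 6, 10, 41], [442, 82, 5, 9, 25], [252, 87, 28, 23, 440], [390, 91, 6, 17, 82], [208, 93, 40, 45, 861], [428, 92, 5, 16, 45], [204, 109, 5, 19, 51], [271, 111, 29, 24, 244], [285, 112, 33, 7, 99], [306, 120, 8, 11, 31], [257, 129, 88, 58, 2622], [404, 206, 27, 23, 363]]
tray front latched px [[314.608 223.034]
 [318.087 270.395]]
```

```bash
python3 -c "
from rig import close_job;print(close_job())"
```

```text
the job is handed in; nothing more can be done
None
```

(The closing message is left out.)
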